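Turn the swatch leaf over its spine

TASK

With a fingertip, push the clear tape roll off the empty page of the swatch board until it lies flat on the table. Then push the half-open orange leaf over its spine and press it gently down until it lies flat on the page where the roll was. Only push and press: do not pick anything up, and leave the other things where they are.

Things in the scene. Friction and masses are not known exactly. Their poses are not given: they have to be found in the camera images.
- board: White swatch board fixed to the table, 180 (x) x 300 (y) x 8 mm, with a steel spine rod along its x through the middle (rod top 16 mm above the table). Origin: centre of its underside, under the spine. Its +y side (spine to 150 mm) is the empty pale page with the tape roll, where the leaf must land; its -y side is the page with six colour chips, over which the leaf starts.
- leaf (a joint): Angle (rad) of the rigid orange leaf about the spine; axis parallel to the board's x, above its origin, 13 mm above the table. 0 = flat on the -y page, pi/2 = upright, pi (stop) = flat on the +y page. Starts half open, 0.8 to 1.25. Stiff hinge: the leaf stays where it is left and turns with 0.5 to 2 N pushed square to it at its free edge. About 0.1 kg.
- leaf_edge (a point): Middle of the leaf's free edge, 130 mm from the hinge axis. The leaf is a plate 160 mm along the spine, reaching from 8 to 130 mm from the axis, 4 mm thick (2 mm either side of the plane through the axis). An upright finger pushed level against the edge can jam by friction while the leaf is low: follow the edge up along its arc.
- tape_centre (a point): Centre of the clear tape roll, half-way up (12 mm above its underside). The roll lies flat: outer diameter 96 mm, open hole 76 mm in diameter, 24 mm high, about 0.09 kg; its z axis is the roll's axis. It starts on the board's +y page; lying flat on the table its centre is 12 mm above the table.
- bowl: White ceramic bowl, 140 mm across, 60 mm high, loose; origin under its centre. A bystander.
- stapler: Green plastic stapler, 145 x 36 mm, about 57 mm high, loose, long along its x; origin under its centre. A bystander.
- clip: Spring clip on a 50 x 60 mm foot holding a thin clear acrylic sheet upright, 150 mm wide along its y, top 170 mm above the table, loose; origin under its centre. A bystander.
- eraser: White eraser in a blue sleeve, 55 x 24 x 13 mm, loose; origin under its centre. A bystander.
- glue: White glue bottle with an orange cap, 44 mm across, 110 mm high, loose; origin under its centre. A bystander.
- carousel_rim (a point): Point on the rim of the spinning white marker turntable (176 mm across, markers reach 174 mm above the table; its axis is 85 mm from this point along this point's +x). A bystander that turns if knocked.

How it is judged:
On the way, in this order (a step that is already met when the one before it is completed fails the run):
1. the tape roll lies flat on the table, off the board (height (world z) of tape_centre below 0.016 m and angle between tape_centre's own z axis and vertical below 0.06 rad), for 0.2 s.
2. the leaf has been turned over and lies flat on the other page (value of joint leaf above 3.07 rad), for 0.2 s.
At the end, for the whole second after the job is handed in: The leaf lies at rest within 4 degrees of flat on the page where the roll was (joint above 3.07 rad), and the tape roll lies flat on the table (centre less than 16 mm above it, axis within 0.06 rad of vertical) (all of step 1 and value of joint leaf above 3.07 rad and velocity of joint leaf between -0.05 and 0.05 rad/s); the robot touches nothing.
It fails at once if the tape roll is picked up (centre more than 45 mm above the table) or stood on edge (height (world z) of tape_centre above 0.045 m or angle between tape_centre's own z axis and vertical above 0.7 rad).
It fails at once if the leaf or board is pressed hard (more than 40 N) (contact force between the fingers and board above 40 N).
It fails at once if a bystander is moved by more than 30 mm (distance of any of bowl, stapler, clip, eraser, glue, carousel_rim from where it was at the start of the episode above 0.03 m).
It also fails if it takes over 58 s, if anything falls off the work surface, if the arm or the gripper's body presses on something with over 40 N, if the wrist force passes 120 N, or if a joint passes its speed limit or range.

ROBOT

A 6-joint arm with a two-finger parallel gripper is mounted at the origin on the work surface. World frame = base frame: x ahead of the robot, y to its left, z up, the work surface at z = 0. Lengths are in m, angles in rad, forces in N, time in s.
With the tool pointing down it reaches from about 0.3 to 0.875 m from the base axis. Payload 6.4 kg.
Tool frame: the origin (TCP) lies midway between the tips of the shut fingers; the grasp point (between the pads) lies 19 mm behind it; z points along the fingers, x is the direction in which the jaws open and shut, and the axes are right-handed (so a half turn about z gives the same grasp; the last joint's range is limited). The gripper opens to 88 mm and grips with 3 to 60 N. Pads are 18 mm wide; open, the fingers measure 123 mm over their backs; the gripper's body (75 mm by 187 mm) begins 45 mm behind the grasp point.
Start: joints at [1.007, 0.181, 1.607, -0, 1.354, -0.206], TCP at [0.201, 0.539, 0.239] pointing down, gripper open.
Joint ranges: [-2.99, 2.99], [-0.89, 2.07], [0.3, 2.58], [-1.14, 4.28], [0, 2.63], [-3.12, 3.12]. Speed limits (rad/s): [2.57, 2.57, 3.01, 3.14, 3.14, 3.14].

INTERFACE

Orientations are given as a unit quaternion [w, x, y, z].
In Python, from station import ctrl gives the robot as it stands. The module is installed in compiled form; this text tells all that it offers.
- The arm moves only by the tool arm_command, never from a script. Its argument "series" is a list of rows, each a list of 3 entries, a list of its own where there are three numbers: the shift along the tool's x, y, z in m, then the turn about the tool's z in degrees, then the closure, from 0 (fully open) to 1 (shut). In form: [[[tx, ty, tz], yaw, gripper], ...]. A call has 1 to 10 rows; each row is the pose to reach, as a shift and turn from the pose commanded when the call began, along the tool's axes at that moment; what a row does not reach only later rows make up. A row lasts 1/12 s, in which the tool goes at most 41.7 mm and 7.16 degrees, less where a joint would pass 70% of its speed; a pose out of reach is approached as far as the arm can. A call with a gripper value outside its range is refused whole. The fingers move at their own pace and stop on an object; "grip_force" is the grip in N (left out, the last holds). Time passes only in rows, so rows that repeat a pose let the fingers close. It gives the time, the measured TCP pose, the force and the opening at its end, in the units of the state.
- ctrl.read_state(): the state, without advancing time (a new reading comes with each control period).
- ctrl.capture(name): name is "side" or "top" or "wrist"; returns (picture, depth): 420x560x3 uint8, red, green, blue; 420x560 float32, m along the optical axis (not along the pixel's ray), 0 where there is no reading.
- ctrl.calibration(name): a dict with "mtx" (3x3 intrinsics, pixels), "view" (4x4, takes a point from world to camera coordinates); the wrist camera has in their place "hand_eye" (4x4, takes a point from camera to tool coordinates, whose origin is the TCP and whose axes are the tool frame's). Camera axes: x right, y up, looking along -z (the intrinsics and any distortion apply to the point x, -y, -z); pixel columns grow to the right and rows downward; lengths in m; the calibration is good to about 2 mm. The wrist camera is an equidistant fisheye: a pixel r from the principal point sees the ray r / f radians off the axis. A picture is of the moment at which its call begins: read the wrist's pose just before it. calibration takes no time and is no camera call.
- ctrl.finish_job(): hands the job in, once; it reports no verdict.
Trained networks look in the newest picture that a camera, given by its name, has taken for a name from the list of things; names that differ only in an ending like _2 or _b are one class to them, and where a whole thing is asked for, a point or a joint stands for the part that bears it (a point fixed in the world has none). Each returns a list of dicts, best first, with "p" (0 to 1); they miss things now and then, are a little off and sometimes report something else, mostly with a low value. They report only what shows in the picture. A call takes as long as a camera call.
- ctrl.trace(camera, query): "pixels" (420x560 bool, what is visible of it).
- ctrl.spot_point(camera, query): "xyz" ([x, y, z] in m, in world coordinates, good to about 4 mm: a listed point, or the origin of a listed thing).
The state is a dict: "time_s": time; "joints": joint angles; "joint_velocities": joint speeds; "tau": joint torques, N m; "tcp_pos": TCP position; "tool_rot": TCP orientation; "contact_force": force on the tool from outside, world axes, zero at the start; "wrist_torque": the same for the moment, N m; "width": opening from 0.0 (shut) to 1.0 (fully open).
Only numpy, scipy, OpenCV 4.12 (cv2) and the standard library are available. Lean on these libraries where they do the work, as an engineer would, in place of code of your own. Each camera call takes 0.05 s, during which the arm holds its last target. There are 200 camera calls.

## Working session

There is one attempt and no reset: what is moved stays moved. The work goes in short steps, Python scripts to look and compute and a tool call to move; the robot and the scene stay as the last step left them, time stands still between calls to the robot, and variables do not carry over. Pictures are saved under pics/ and viewed, about 8 in all and at most 12, crops included, and the job is handed in when it is done.

Besides the shell and the picture viewer there is one more tool, called after "Emit:" as name([rows], argument=value, ...), one row to a line, values as JSON. arm_command: Moves the arm, as the interface text tells. Its arguments: {"type":"object","properties":{"series":{"type":"array"},"grip_force":{"type":"number"}},"required":["series"]}

```bash
mkdir -p pics; python3 - <<'E'
from station import ctrl
import cv2,numpy as np
s=ctrl.read_state();print(s['time_s'],np.round(s['tcp_pos'],3),np.round(s['tool_rot'],3),s['width'])
ims=[]
for c in('top','side'):
    im,d=ctrl.capture(c);ims.append(im[:,:,::-1]);cv2.imwrite(f'pics/{c}0.png',im[:,:,::-1])
    for q in('board','leaf_edge','tape_centre','bowl','stapler','clip','eraser','glue','carousel_rim'):
        print(c,q,[(round(r['p'],2),np.round(r['xyz'],3).tolist()) for r in ctrl.spot_point(c,q)[:2]])
cv2.imwrite('pics/both.png',cv2.resize(np.vstack(ims),(450,600)) if 0 else np.hstack(ims)[:, :])
print(ctrl.read_state()['time_s'])
E
```

```text
0.0 [0.201 0.538 0.238] [ 0.     0.822  0.57  -0.001] 0.9997096883931696
top board [(0.71, [0.552, -0.03, -0.002])]
top leaf_edge [(0.76, [0.511, -0.105, 0.106])]
top tape_centre [(0.7, [0.614, 0.032, 0.018])]
top bowl [(0.66, [0.616, 0.035, 0.018]), (0.61, [0.799, 0.017, 0.001])]
top stapler [(0.71, [0.47, -0.443, 0.003])]
top clip [(0.86, [0.686, -0.387, -0.001])]
top eraser [(0.65, [0.544, 0.415, 0.0])]
top glue [(0.82, [0.438, 0.42, -0.002])]
top carousel_rim [(0.88, [0.633, 0.445, 0.019]), (0.61, [0.8, 0.016, -0.003])]
side board [(0.69, [0.55, -0.029, 0.004])]
side leaf_edge [(0.94, [0.508, -0.104, 0.109])]
side tape_centre [(0.48, [0.51, -0.104, 0.11])]
side bowl [(0.78, [0.798, 0.018, 0.004])]
side stapler [(0.61, [0.476, -0.441, 0.0])]
side clip [(0.9, [0.69, -0.383, 0.002])]
side eraser [(0.78, [0.541, 0.408, 0.001])]
side glue [(0.62, [0.438, 0.419, -0.003])]
side carousel_rim [(0.88, [0.633, 0.445, 0.02])]
1.0
```

View pics/top0.png

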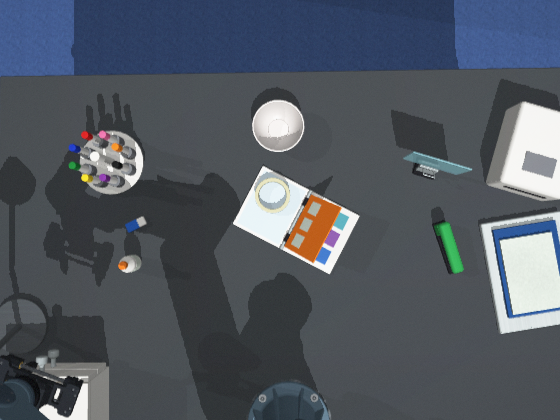

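View pics/side0.png

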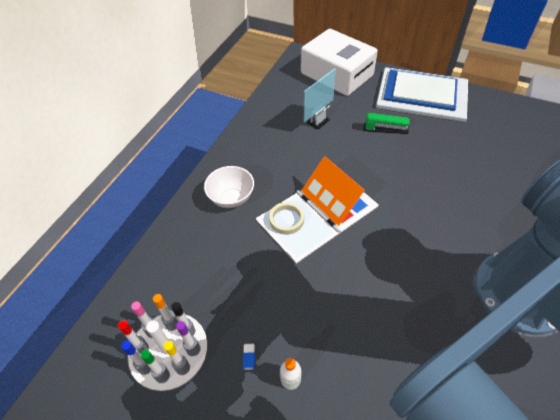

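Top view: the board is centred near pixel (296,220). The tape is at (272,195) on its upper-left page and the orange leaf at (313,228) leans over the chip page. The bowl at (278,126) is clear of the push direction (board +y). Next I'll refine the board yaw and plan the moves.

```bash
cat > h.py <<'E'
import numpy as np,cv2
from scipy.spatial.transform import Rotation as R
from station import ctrl
def unproj(c,uv,z):
    k=ctrl.calibration(c);V=np.linalg.inv(k['view']);uv=np.asarray(uv,float)
    d=np.c_[uv,np.ones(len(uv))]@np.linalg.inv(k['mtx']).T*[1,-1,-1]@V[:3,:3].T
    o=V[:3,3];return o+d*((z-o[2])/d[:,2])[:,None]
def bf(): # board origin, yaw
    b=np.load('board.npy');return b[:2],b[2]
def toboard(p):
    o,y=bf();c,s=np.cos(y),np.sin(y);d=np.asarray(p)[:2]-o
    return np.array([c*d[0]+s*d[1],-s*d[0]+c*d[1],p[2]])
def toworld(q):
    o,y=bf();c,s=np.cos(y),np.sin(y)
    return np.array([o[0]+c*q[0]-s*q[1],o[1]+s*q[0]+c*q[1],q[2]])
def state():
    s=ctrl.read_state();w=s['tool_rot'];return s,R.from_quat([w[1],w[2],w[3],w[0]])
def shift(q): # board-frame target -> tool shift
    s,r=state();return r.inv().apply(toworld(q)-s['tcp_pos']).round(4)
E
python3 - <<'E'
from h import *
ctrl.capture('top')
t=ctrl.trace('top','board')[0];m=t['pixels'].astype(np.uint8)
ys,xs=np.nonzero(cv2.morphologyEx(m,cv2.MORPH_OPEN,np.ones((3,3))))
P=unproj('top',np.c_[xs,ys],.008)[:,:2]
rc=cv2.minAreaRect((P*1000).astype(np.float32));print(t['p'],rc)
pts=cv2.boxPoints(rc)/1000;e=[pts[1]-pts[0],pts[2]-pts[1]]
L=max(e,key=np.linalg.norm);L=L*np.sign(L[1]);yaw=np.arctan2(L[1],L[0])-np.pi/2
o=np.array(rc[0])/1000;print('yaw',np.degrees(yaw),o)
np.save('board.npy',[*o,yaw])
for q in('tape_centre','leaf_edge'):
    r=ctrl.spot_point('top',q)[0];print(q,toboard(r['xyz']))
s,r=state();x=r.as_matrix()[:,0];print('toolx deg',np.degrees(np.arctan2(x[1],x[0])))
print(toboard(ctrl.spot_point('top','bowl')[0]['xyz']))
print('shift',shift([.028,.084,.15]))
E
```

```text
0.86 ((548.5963134765625, -26.069778442382812), (299.2314758300781, 181.44189453125), 62.30657196044922)
yaw -27.693424 [ 0.54859631 -0.02606978]
tape_centre [0.03049949 0.08520457 0.0176    ]
leaf_edge [ 0.0006721  -0.08777248  0.1057    ]
toolx deg 69.49814494682128
[ 0.20287405  0.15636572 -0.0007    ]
shift [-0.3275  0.5613  0.0887]
```

Emit:
arm_command([
  [[-0.327,0.561,0.03],97,1],
  [[-0.327,0.561,0.03],97,1],
  [[-0.327,0.561,0.03],97,1],
  [[-0.327,0.561,0.03],97,1],
  [[-0.327,0.561,0.03],97,1],
  [[-0.327,0.561,0.03],97,1],
  [[-0.327,0.561,0.03],97,1],
  [[-0.327,0.561,0.03],97,1],
  [[-0.327,0.561,0.03],97,1],
  [[-0.327,0.561,0.03],97,1],
], grip_force=20)

```text
time_s: 2.08
tcp_pos: [0.4658, 0.2145, 0.2197]
tool_rot: [-0.0, 1.0, -0.022, 0.0]
contact_force: [0.4, 0.4, -0.6]
width: 0.268
```

```bash
python3 - <<'E'
from h import *
s,r=state();x=r.as_matrix()[:,0];print(s['tcp_pos'],np.degrees(np.arctan2(x[1],x[0]))+27.7,shift([.03,.085,.15]),s['joints'])
E
```

```text
[0.46580399 0.21451719 0.21971018] 25.219020455827668 [0.1564 0.1727 0.0698] [1.99765150e-01 5.90021494e-02 1.78183147e+00 5.78927229e-05
 1.30004271e+00 2.43050871e-01]
```

Emit:
arm_command([
  [[0.156,0.173,0.07],25.2,1],
  [[0.156,0.173,0.07],25.2,1],
  [[0.156,0.173,0.07],25.2,1],
  [[0.156,0.173,0.07],25.2,1],
  [[0.156,0.173,0.07],25.2,1],
  [[0.156,0.173,0.07],25.2,1],
  [[0.156,0.173,0.07],25.2,1],
  [[0.156,0.173,0.07],25.2,1],
])

```text
time_s: 2.75
tcp_pos: [0.6143, 0.0361, 0.1482]
tool_rot: [0.0, 0.971, -0.238, -0.001]
contact_force: [-1.3, 0.2, -0.6]
width: 0.003
```

```bash
python3 - <<'E'
from h import *
s,r=state();x=r.as_matrix()[:,0];print(toboard(s['tcp_pos']),np.degrees(np.arctan2(x[1],x[0]))+27.7,shift([.03,.085,.016]),s['width'])
im,d=ctrl.capture('wrist');cv2.imwrite('pics/w1.png',im[:,:,::-1])
print([ (a['p'],toboard(a['xyz'])) for a in ctrl.spot_point('wrist','tape_centre')])
E
```

```text
[0.02929561 0.08564546 0.14823738] 0.20975408723485955 [0.001  0.0006 0.1322] 0.003226990331286409
[]
```

View pics/w1.png

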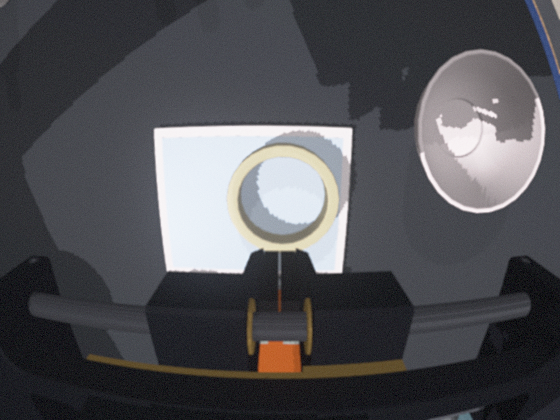

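Wrist view: the roll's ring is centred at about (283,197), and the closed finger tips are at (280,250) in front of it. I'll check this with a fisheye ray onto the rim plane.

```bash
cat >> h.py <<'E'
def wray(uv,z):
    s,r=state();k=ctrl.calibration('wrist');H=np.array(k['hand_eye']);m=k['mtx'];out=[]
    for u,v in uv:
        a=np.array([(u-m[0][2])/m[0][0],(v-m[1][2])/m[1][1]]);t=np.hypot(*a)
        c=np.array([*(a/t*np.sin(t)),np.cos(t)])*[1,-1,-1]
        d=r.apply(H[:3,:3]@c);o=r.apply(H[:3,3])+s['tcp_pos'];out.append(toboard(o+d*(z-o[2])/d[2]))
    return np.array(out)
E
python3 - <<'E'
from h import *
print(wray([(283,144),(283,250),(228,197),(338,197)],.032).round(3)); print(wray([(155,129),(352,129)],.008).round(3))
E
```

```text
[[ 0.031  0.136  0.032]
 [ 0.032  0.043  0.032]
 [-0.015  0.091  0.032]
 [ 0.078  0.092  0.032]]
[[-0.087  0.15   0.008]
 [ 0.093  0.149  0.008]]
```

Emit:
arm_command([
  [[0.001,-0.002,0.04],0,1],
  [[0.001,-0.002,0.08],0,1],
  [[0.001,-0.002,0.11],0,1],
  [[0.001,-0.002,0.125],0,1],
  [[0.001,-0.002,0.131],0,1],
  [[0.001,-0.01,0.131],0,1],
  [[0.001,-0.02,0.131],0,1],
  [[0.001,-0.03,0.131],0,1],
  [[0.001,-0.04,0.131],0,1],
  [[0.001,-0.05,0.131],0,1],
])

```text
time_s: 3.68
tcp_pos: [0.6398, 0.083, 0.0203]
tool_rot: [-0.0, 0.972, -0.236, 0.001]
contact_force: [-0.1, -1.2, 0.8]
width: 0.003
```

Emit:
arm_command([
  [[0,-0.01,0],0,1],
  [[0,-0.02,0],0,1],
  [[0,-0.03,0],0,1],
  [[0,-0.04,0],0,1],
  [[0,-0.05,0],0,1],
  [[0,-0.06,0],0,1],
  [[0,-0.07,0],0,1],
])

```text
time_s: 4.27
tcp_pos: [0.6706, 0.1447, 0.0183]
tool_rot: [0.0, 0.972, -0.236, -0.0]
contact_force: [0.7, -0.9, 0.6]
width: 0.006
```

```bash
python3 - <<'E'
from h import *
s,r=state();print(toboard(s['tcp_pos']))
im,d=ctrl.capture('wrist');cv2.imwrite('pics/w2.png',im[:,:,::-1])
ctrl.capture('top');print([ (a['p'],toboard(a['xyz'])) for a in ctrl.spot_point('top','tape_centre')])
ctrl.capture('side');print([ (a['p'],toboard(a['xyz'])) for a in ctrl.spot_point('side','tape_centre')])
E
```

```text
[0.02861472 0.20793681 0.0182804 ]
[(0.55, array([0.0289558, 0.1817463, 0.0159   ]))]
[(0.59, array([0.02699705, 0.18354165, 0.014     ]))]
```

View pics/w2.png

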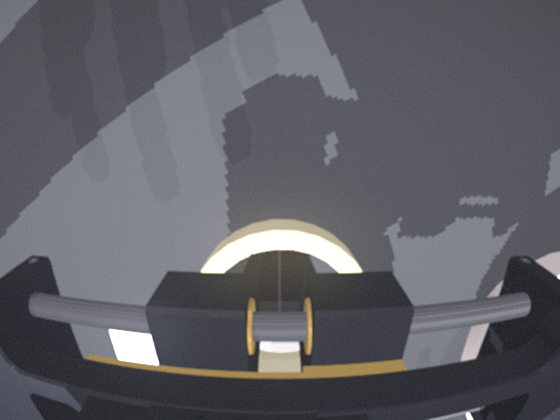

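The wrist view shows the front of the ring at (280,230), being carried with the finger and still partly on the board edge. I'll push about 50 mm more, back off and rise.

Emit:
arm_command([
  [[0,-0.01,0],0,1],
  [[0,-0.02,0.002],0,1],
  [[0,-0.03,0.003],0,1],
  [[0,-0.04,0.003],0,1],
  [[0,-0.048,0.003],0,1],
  [[0,-0.052,0.003],0,1],
  [[0,-0.052,0.003],0,1],
  [[0,-0.04,0.003],0,1],
  [[0,-0.03,0.0],0,1],
  [[0,-0.028,-0.02],0,1],
])

```text
time_s: 5.35
tcp_pos: [0.6792, 0.1668, 0.0344]
tool_rot: [0.002, 0.972, -0.237, -0.004]
contact_force: [-0.1, 0.2, -0.2]
width: 0.007
```

Emit:
arm_command([
  [[0,0,-0.03],0,1],
  [[0,0,-0.07],0,1],
  [[0,0,-0.11],0,1],
  [[0,0,-0.15],0,1],
  [[0,0,-0.15],0,1],
])

```text
time_s: 5.77
tcp_pos: [0.6878, 0.1685, 0.2]
tool_rot: [-0.002, 0.972, -0.236, 0.008]
contact_force: [1.0, 0.5, 1.9]
width: 0.004
```

```bash
python3 - <<'E'
from h import *
s,r=state();print(s['time_s'],toboard(s['tcp_pos']))
for c in('top','side'):
    im,d=ctrl.capture(c);cv2.imwrite(f'pics/{c}3.png',im[:,:,::-1])
    for q in('tape_centre','leaf_edge'):print(c,q,[ (round(a['p'],2),toboard(a['xyz']).round(3)) for a in ctrl.spot_point(c,q)])
a=toboard(ctrl.spot_point('side','leaf_edge')[0]['xyz']);print('ang',np.arctan2(a[2]-.013,-a[1]))
print('shift',shift([0,-.13,.19]),shift([0,-.13,.083]))
cv2.imwrite('pics/crop3.png',cv2.resize(im[120:300,180:420,::-1],(720,540)))
E
```

```text
5.7667 [0.03285388 0.23700001 0.20000444]
top tape_centre [(0.72, array([0.028, 0.232, 0.01 ]))]
top leaf_edge [(0.62, array([-0.   , -0.087,  0.108]))]
side tape_centre [(0.78, array([0.026, 0.233, 0.008]))]
side leaf_edge [(0.83, array([ 0.001, -0.088,  0.111])), (0.58, array([0.03 , 0.235, 0.008]))]
ang 0.8414145054823738
shift [-0.0299  0.3639 -0.0031] [-0.0295  0.3637  0.1039]
```

View pics/crop3.png

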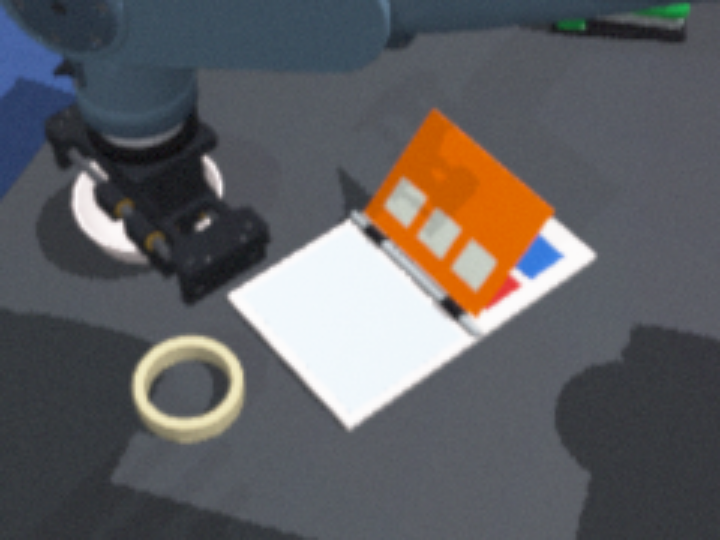

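The roll lies flat on the table (crop (188,388)), about 30 mm clear of the board. The leaf is still at about 0.84 rad. I'll cross over the leaf and come down behind its free edge.

Emit:
arm_command([
  [[-0.03,0.37,0],0,1],
  [[-0.03,0.37,0],0,1],
  [[-0.03,0.37,0],0,1],
  [[-0.03,0.37,0],0,1],
  [[-0.03,0.37,0],0,1],
  [[-0.03,0.37,0],0,1],
  [[-0.03,0.37,0],0,1],
  [[-0.03,0.37,0],0,1],
  [[-0.03,0.37,0],0,1],
  [[-0.03,0.37,0],0,1],
])

```text
time_s: 6.95
tcp_pos: [0.4832, -0.1508, 0.1873]
tool_rot: [0.001, 0.971, -0.239, -0.001]
contact_force: [-0.4, -1.2, 0.5]
width: 0.007
```

Emit:
arm_command([
  [[0,0,0.03],0,1],
  [[0,0,0.07],0,1],
  [[0,0,0.1],0,1],
  [[0,0,0.11],0,1],
  [[0,0,0.11],0,1],
])

```text
time_s: 7.37
tcp_pos: [0.4842, -0.1444, 0.0751]
tool_rot: [-0.001, 0.972, -0.236, -0.004]
contact_force: [-0.1, -0.1, 0.6]
width: 0.005
```

```bash
python3 - <<'E'
from h import *
s,r=state();x=r.as_matrix()[:,0];print(s['time_s'],toboard(s['tcp_pos']),np.degrees(np.arctan2(x[1],x[0]))+27.7,s['contact_force'])
# path: tip front face (9mm ahead) at arc; tip 22 mm below edge
q0=None
for th in np.radians(np.arange(48,96,6)):
    e=np.array([-.130*np.cos(th)-.002*np.sin(th),.013+.130*np.sin(th)])
    print(round(np.degrees(th)),shift([0,e[0]-.010+.004,e[1]-.022]))
E
```

```text
7.3667 [-0.00199533 -0.13471178  0.07509794] 0.3896618599373163 [-0.09063383 -0.12137749  0.55398145]
48 [ 0.0022 -0.0402 -0.0125]
54 [ 0.0022 -0.0507 -0.0211]
60 [ 0.0022 -0.062  -0.0285]
66 [ 0.0022 -0.074  -0.0346]
72 [ 0.0023 -0.0866 -0.0395]
78 [ 0.0023 -0.0997 -0.043 ]
84 [ 0.0024 -0.1131 -0.0452]
90 [ 0.0025 -0.1267 -0.0459]
```

Emit:
arm_command([
  [[0.002,-0.02,-0.006],0,1],
  [[0.002,-0.032,-0.012],0,1],
  [[0.002,-0.041,-0.014],0,1],
  [[0.002,-0.051,-0.021],0,1],
  [[0.002,-0.062,-0.028],0,1],
  [[0.002,-0.074,-0.034],0,1],
  [[0.002,-0.087,-0.039],0,1],
  [[0.002,-0.1,-0.043],0,1],
  [[0.002,-0.113,-0.045],0,1],
  [[0.002,-0.127,-0.046],0,1],
])

```text
time_s: 8.2
tcp_pos: [0.5473, -0.033, 0.1249]
tool_rot: [0.0, 0.972, -0.236, 0.0]
contact_force: [-0.8, -1.1, 0.3]
width: 0.006
```

```bash
python3 - <<'E'
from h import *
s,r=state();print(s['time_s'],toboard(s['tcp_pos']),s['contact_force'])
im,d=ctrl.capture('side');cv2.imwrite('pics/side4.png',cv2.resize(im[120:300,180:420,::-1],(720,540)))
print([ (round(a['p'],2),toboard(a['xyz']).round(3)) for a in ctrl.spot_point('side','leaf_edge')])
# beyond vertical: bottom front corner (y+9mm) on back face at radius rc
for th in np.radians(np.arange(90,181,9)):
    rc=.108 ; p=np.array([-rc*np.cos(th)-.002*np.sin(th),.013+rc*np.sin(th)-.002*np.cos(th)])
    print(round(np.degrees(th)),shift([0,p[0]-.009+.003*np.sin(th),p[1]+.003*np.cos(th)]))
E
```

```text
8.2 [ 0.0020707  -0.00678806  0.12487053] [-0.82108824 -1.11711857  0.26580325]
[(0.68, array([0.002, 0.007, 0.144]))]
90 [-0.0018  0.002   0.0036]
99 [-0.0017 -0.0148  0.0051]
108 [-0.0015 -0.0313  0.0092]
117 [-0.0014 -0.0469  0.0159]
126 [-0.0013 -0.0612  0.0249]
135 [-0.0011 -0.074   0.036 ]
144 [-0.001  -0.0849  0.049 ]
153 [-0.001  -0.0936  0.0635]
162 [-0.0009 -0.0999  0.0792]
171 [-0.0009 -0.1037  0.0958]
180 [-0.0009 -0.1049  0.1127]
```

View pics/side4.png

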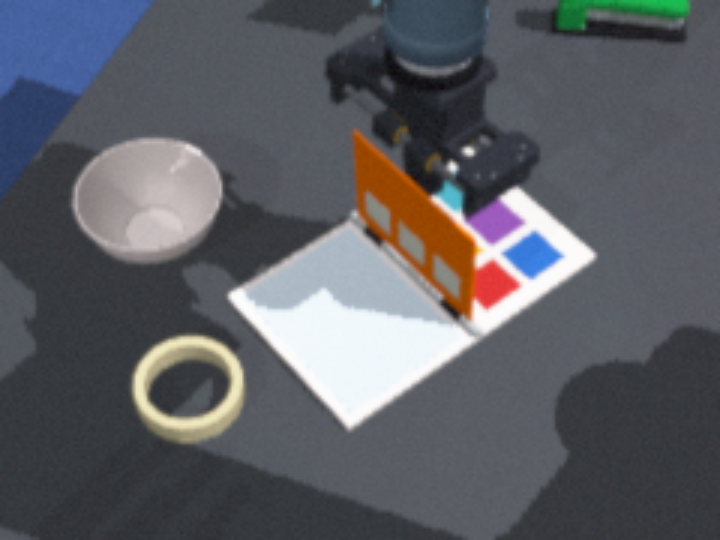

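The leaf (crop (415,230)) is about upright, with the finger just behind it. I'll follow the arc down in slow steps.

Emit:
arm_command([
  [[-0.001,-0.008,0.004],0,1],
  [[-0.001,-0.015,0.005],0,1],
  [[-0.001,-0.023,0.007],0,1],
  [[-0.001,-0.031,0.009],0,1],
  [[-0.001,-0.039,0.012],0,1],
  [[-0.001,-0.047,0.016],0,1],
  [[-0.001,-0.054,0.02],0,1],
  [[-0.001,-0.061,0.025],0,1],
  [[-0.001,-0.068,0.03],0,1],
  [[-0.001,-0.074,0.036],0,1],
])

```text
time_s: 9.13
tcp_pos: [0.5802, 0.0326, 0.088]
tool_rot: [-0.0, 0.972, -0.236, 0.0]
contact_force: [0.2, -1.5, 0.1]
width: 0.006
```

```bash
python3 - <<'E'
from h import *
s,r=state();print(s['time_s'],toboard(s['tcp_pos']),s['contact_force'])
ctrl.capture('side')
print([ (round(a['p'],2),toboard(a['xyz']).round(3)) for a in ctrl.spot_point('side','leaf_edge')])
for th in np.radians([135,144,153,160,166,171,175,180]):
    rc=.108 ; p=np.array([-rc*np.cos(th)-.002*np.sin(th),.013+rc*np.sin(th)-.002*np.cos(th)])
    print(round(np.degrees(th)),shift([0,p[0]-.009+.003*np.sin(th),p[1]+.003*np.cos(th)]))
E
```

```text
9.1333 [0.0006628  0.06664973 0.08800064] [ 0.15953175 -1.51833976  0.09406636]
[(0.81, array([0.003, 0.095, 0.102]))]
135 [ 0.0003 -0.0016 -0.0016]
144 [ 0.0004 -0.0125  0.0114]
153 [ 0.0005 -0.0212  0.0259]
160 [ 0.0006 -0.0264  0.0381]
166 [ 0.0006 -0.0296  0.0489]
171 [ 0.0007 -0.0314  0.0581]
175 [ 0.0007 -0.0322  0.0656]
180 [ 0.0007 -0.0325  0.075 ]
```

Emit:
arm_command([
  [[0,-0.006,0.005],0,1],
  [[0,-0.012,0.011],0,1],
  [[0,-0.017,0.018],0,1],
  [[0,-0.021,0.026],0,1],
  [[0,-0.024,0.033],0,1],
  [[0,-0.027,0.04],0,1],
  [[0,-0.029,0.047],0,1],
  [[0,-0.031,0.054],0,1],
  [[0,-0.032,0.06],0,1],
  [[0,-0.032,0.064],0,1],
])

```text
time_s: 10.07
tcp_pos: [0.5941, 0.0605, 0.0235]
tool_rot: [0.0, 0.972, -0.236, -0.0]
contact_force: [0.2, -0.4, 0.3]
width: 0.002
```

Emit:
arm_command([
  [[0,0,0.003],0,1],
  [[0,0,0.005],0,1],
  [[0,0,0.007],0,1],
  [[0,0,0.008],0,1],
  [[0,0,0.008],0,1],
])

```text
time_s: 10.48
tcp_pos: [0.5944, 0.0602, 0.0165]
tool_rot: [0.0, 0.972, -0.236, 0.0]
contact_force: [-0.3, 0.8, 0.7]
width: 0.007
```

```bash
python3 - <<'E'
from h import *
s,r=state();print(s['time_s'],toboard(s['tcp_pos']),s['contact_force'])
ctrl.capture('side')
print([ (round(a['p'],2),toboard(a['xyz']).round(3)) for a in ctrl.spot_point('side','leaf_edge')])
E
```

```text
10.4833 [0.00046601 0.09772091 0.0164592 ] [-0.33296824  0.82652857  0.66402774]
[(0.88, array([0.004, 0.129, 0.015]))]
```

Force is still small, so I'll creep down one mm at a time until it rises.

Emit:
arm_command([
  [[0,0,0.001],0,1],
  [[0,0,0.001],0,1],
  [[0,0,0.002],0,1],
  [[0,0,0.002],0,1],
])

```text
time_s: 10.92
tcp_pos: [0.5947, 0.0603, 0.0154]
tool_rot: [0.0, 0.972, -0.236, 0.0]
contact_force: [-2.1, -0.8, 7.0]
width: 0.004
```

Emit:
arm_command([
  [[0,0,0.001],0,1],
  [[0,0,0.001],0,1],
  [[0,0,0.001],0,1],
])

```text
time_s: 11.17
tcp_pos: [0.5947, 0.0603, 0.0152]
tool_rot: [0.0, 0.972, -0.236, 0.0]
contact_force: [-5.9, -0.2, 14.0]
width: 0.005
```

The tip has stopped at z = 15.2 mm with 14 N, which matches a flat leaf's top at 15 mm. I'll lift straight off.

Emit:
arm_command([
  [[0,0,0.0],0,1],
  [[0,0,-0.005],0,1],
  [[0,0,-0.02],0,1],
  [[0,0,-0.05],0,1],
  [[0,0.0,-0.09],0,1],
  [[0,0.04,-0.13],0,1],
  [[0,0.08,-0.15],0,1],
  [[0,0.12,-0.15],0,1],
  [[0,0.15,-0.15],0,1],
  [[0,0.15,-0.15],0,1],
])

```text
time_s: 12.0
tcp_pos: [0.5239, -0.0781, 0.1648]
tool_rot: [0.001, 0.971, -0.238, 0.001]
contact_force: [0.2, 0.3, 0.1]
width: 0.007
```

```bash
python3 - <<'E'
from h import *
s,r=state();print(s['time_s'],toboard(s['tcp_pos']),s['contact_force'])
for c in('side','top'):
    im,d=ctrl.capture(c)
    for q in('leaf_edge','tape_centre','bowl','stapler','clip','eraser','glue','carousel_rim'):
        print(c,q,[ (round(a['p'],2),toboard(a['xyz']).round(3).tolist() if q in('leaf_edge','tape_centre') else np.round(a['xyz'],3).tolist()) for a in ctrl.spot_point(c,q)][:2])
    if c=='side': cv2.imwrite('pics/side5.png',cv2.resize(im[120:300,180:420,::-1],(720,540)))
E
```

```text
12.0 [ 0.00233353 -0.0575186   0.16483159] [0.22690823 0.28964254 0.0888483 ]
side leaf_edge [(0.6, [-0.0, 0.129, 0.014]), (0.22, [-0.143, 0.461, 0.018])]
side tape_centre [(0.72, [0.028, 0.237, 0.012]), (0.28, [0.002, -0.002, 0.001])]
side bowl [(0.82, [0.798, 0.022, -0.0])]
side stapler [(0.75, [0.475, -0.439, 0.0])]
side clip [(0.9, [0.691, -0.383, 0.003])]
side eraser [(0.5, [0.54, 0.409, 0.002])]
side glue [(0.64, [0.436, 0.418, -0.002]), (0.19, [0.552, -0.028, 0.001])]
side carousel_rim [(0.71, [0.637, 0.444, 0.019]), (0.58, [0.796, 0.02, 0.002])]
top leaf_edge [(0.9, [0.005, 0.13, 0.012])]
top tape_centre [(0.69, [0.028, 0.233, 0.009])]
top bowl [(0.54, [0.632, 0.446, 0.021])]
top stapler [(0.57, [0.467, -0.441, -0.002])]
top clip [(0.91, [0.686, -0.384, -0.003])]
top eraser [(0.45, [0.544, 0.416, -0.0])]
top glue [(0.82, [0.44, 0.421, 0.0])]
top carousel_rim [(0.81, [0.629, 0.444, 0.018])]
```

View pics/side5.png

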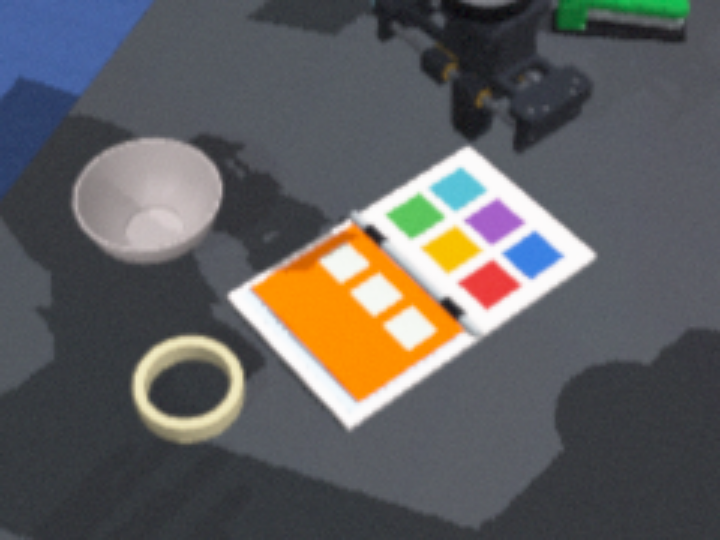

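The leaf lies flat on the +y page (crop (355,310)), the roll is flat on the table (188,388), and the robot is clear of everything. I'll hand in.

```bash
python3 -c "
from station import ctrl
print(ctrl.finish_job())"
```

```text
the job is handed in; nothing more can be done
None
```

The tape roll is off the board and flat on the table, and the orange leaf lies flat on the page where the roll was. I handed the job in just after 12 s on the robot's clock; it reports no verdict.

- **Tape roll:** I pushed it off with the closed fingertips from inside its hole. It now lies about 35 mm clear of the board edge, with its centre measured 9–12 mm above the table.
- **Leaf:** I followed its free edge up and over along its arc, then pressed it down with about 14 N. The fingertip stopped 15.2 mm above the table; a flat leaf's top is at 15 mm. After lifting off, its edge measured about 129 mm from the spine and 12–14 mm above the table, so it stayed flat.
- **Bystanders:** all six read within about 8 mm of where they started, which is about the measuring noise. In the last check the top camera mistook the carousel for the bowl, but the side camera placed the bowl within about 4 mm of its start.

No check failed. The robot was raised clear and touching nothing at hand-in.

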